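# Press two push-on pipe fittings home

## Robot

A 6-joint arm with a two-finger parallel gripper is mounted at the origin on the work surface. World frame = base frame: x ahead of the robot, y to its left, z up, the work surface at z = 0. Lengths are in m, angles in rad, forces in N, time in s.
With the tool pointing down it reaches from about 0.4 to 0.825 m from the base axis. Payload 7 kg.
Tool frame: the origin (TCP) lies at the centre of the arm's flange, where the gripper is bolted on; the fingertips stand 178 mm ahead of it and the grasp point (between the pads) lies 159 mm ahead of it; x points along the fingers, z is the direction in which the jaws open and shut, and the axes are right-handed (so a half turn about x gives the same grasp; the last joint's range is limited). The gripper opens to 88 mm and grips with 3 to 60 N. Pads are 19 mm wide; open, the fingers measure 130 mm over their backs; the gripper's body (78 mm by 193 mm) begins 47 mm behind the grasp point.
Start: joints at [-0.977, 0.359, 0.012, 0, -1.224, -0.288], TCP at [0.203, -0.644, 0.405] pointing down, gripper open.
Joint ranges: [-3.07, 3.07], [-1.43, 2.12], [-1.02, 1.25], [-3.03, 1.67], [-3.05, -0], [-3.03, 3.03]. Speed limits (rad/s): [2.39, 2.39, 3.01, 3.14, 3.14, 3.14].

## Interface

Orientations are given as [roll, pitch, yaw] about the fixed x, y, z axes, in that order (R = Rz(yaw) Ry(pitch) Rx(roll)).
In Python, from station import telemetry, optics, job_done, finder gives the robot as it stands.
- The arm moves only by the tool play_rows, never from a script. Its argument "steps" is a list of rows, each an object of numbers: "gripper": the opening, from 0 (shut) to 1 (fully open); "tx", "ty", "tz": the shift along the tool's x, y, z in units of 25 mm (1.0 is 25 mm); "ax", "ay", "az": the turn, a rotation vector about the tool's x, y, z in units of 6 degrees (1.0 is 6 degrees). In form: [{"gripper": .., "tx": .., "ty": .., "tz": .., "ax": .., "ay": .., "az": ..}, ...]. A call has 1 to 20 rows; each row shifts and turns the commanded pose from where the row before left it, along the tool's axes as they then stand; what a row does not reach is not made up. A row lasts 1/12 s, in which the tool goes at most 41.7 mm and 7.16 degrees, less where a joint would pass 70% of its speed; a pose out of reach is approached as far as the arm can. A call is refused whole if a number of a shift passes 1 or a number of a turn 1, either way. A call with a gripper value outside its range is refused whole. The fingers move at their own pace and stop on an object; "newtons" is the grip in N (left out, the last holds). Time passes only in rows, so rows that do not move let the fingers close. It gives the time, the measured TCP pose, the force and the opening at its end, in the units of the state.
- telemetry.get_state(): the state, without advancing time (a new reading comes with each control period).
- optics.grab_frame(name): name is "scene" or "top"; returns the picture (400x640x3 uint8, red, green, blue); there is no depth.
- optics.calibration(name): a dict with "fx", "fy", "cx", "cy" (pixels), "T" (4x4, takes a point from camera to world coordinates). Camera axes: x right, y down, z forward; pixel columns grow to the right and rows downward; lengths in m; the calibration is good to about 2 mm. A picture is of the moment at which its call begins. calibration takes no time and is no camera call.
- job_done(): hands the job in, once; it reports no verdict.
Trained networks look in the newest picture that a camera, given by its name, has taken for a name from the list of things; names that differ only in an ending like _2 or _b are one class to them, and where a whole thing is asked for, a point or a joint stands for the part that bears it (a point fixed in the world has none). Each returns a list of dicts, best first, with "confidence" (0 to 1); they miss things now and then, are a little off and sometimes report something else, mostly with a low value. They report only what shows in the picture. A call takes as long as a camera call. They do not tell look-alikes from the thing itself.
- finder.look_for(query, camera): "extent" ([left, top, right, bottom] in pixels, round what is visible of it).
- finder.silhouettes(query, camera): "pixels" (400x640 bool, what is visible of it) and "extent" ([left, top, right, bottom] in pixels, round what is visible of it).
- finder.pinpoint(query, camera): "location" ([row, column] in pixels: a listed point, or the origin of a listed thing).
The state is a dict: "t": time; "q": joint angles; "qd": joint speeds; "joint_efforts": joint torques, N m; "eef_pos": TCP position; "ee_rot": TCP orientation; "force": force on the tool from outside, world axes, zero at the start; "moment": the same for the moment, N m; "width": finger opening in m.
Only numpy, scipy, OpenCV 4.12 (cv2) and the standard library are available. Lean on these libraries where they do the work, as an engineer would, in place of code of your own. Each camera call takes 0.05 s, during which the arm holds its last target.

## Task

Three push-on fittings are only started on the upright nipples of the bench test stands. Press the chrome cap and the orange coupling straight down, in either order, until each is fully home on the collar of its nipple, then draw back. Do not push down the brass banjo fitting with the round eye: it still waits for its washer and must stay raised.

Things in the scene. Friction and masses are not known exactly. Their poses are not given: they have to be found in the camera images.
- chrome_cap_top (a point): Centre of the flat top of the shiny chrome cap, 56 mm across, 34 mm high, z up, on a fixed stand: dark flange 110 mm wide, upright nipple 42 mm wide, stop collar with its upper face 58 mm above the worktop. Slides only straight down, at about 5 to 10 N, and stays where left. Starts with its top 102 to 106 mm above the worktop and bare nipple showing above the collar; home, its top is at 92 mm. Press anywhere on top.
- orange_coupling_top (a point): Centre of the flat top of the orange plastic coupling, 56 mm across, 34 mm high, z up, with a flush black dust plug that may be pressed. On a like stand, 120 mm or more from the others. Slides only straight down, at about 5 to 10 N, and stays where left. Starts with its top 102 to 106 mm above the worktop; home on the collar, its top is at 92 mm.
- brass_banjo_top (a point): Topmost point of the raised brass banjo fitting: a brass cap 56 mm across, 22 mm high, carrying an upright round eye 40 mm across, z up, on a third like stand. Its top is 134 to 138 mm above the worktop; it slides down as easily as the others. Leave it raised. (A loose brass fitting lying flat on the worktop plays no part.)
Not all that is in view belongs to the job. What is shaped like the part that bears brass_banjo_top but blue or brown is not meant.

How it is judged:
At the end, for the whole second after the job is handed in: The tops of the chrome cap and of the orange coupling are both less than 94.5 mm above the worktop (within 2.5 mm of fully home), and the top of the brass banjo fitting is still more than 129 mm above it (height (world z) of each of chrome_cap_top, orange_coupling_top below 0.0945 m and height (world z) of brass_banjo_top above 0.129 m); the robot touches nothing.
It fails at once if the brass banjo fitting is pushed down by more than 5 mm (distance of brass_banjo_top from where it was at the start of the episode above 0.005 m).
It also fails if it takes over 45 s, if anything falls off the work surface, if the arm or the gripper's body presses on something with over 40 N, if the wrist force passes 120 N, or if a joint passes its speed limit or range.

## Working session

There is one attempt and no reset: what is moved stays moved. The work goes in short steps, Python scripts to look and compute and a tool call to move; the robot and the scene stay as the last step left them, time stands still between calls to the robot, and variables do not carry over. Pictures are saved under pics/ and viewed, and the job is handed in when it is done.

Besides the shell and the picture viewer there is one more tool, called after "Request:" as name([rows], argument=value, ...), one row to a line, values as JSON. play_rows: Moves the arm, as the interface text tells. Its arguments: {"type":"object","properties":{"steps":{"type":"array"},"newtons":{"type":"number"}},"required":["steps"]}

```bash
mkdir -p pics
python3 - <<'E'
from station import telemetry, optics, finder
import cv2
for n in("scene","top"):
    im=optics.grab_frame(n); cv2.imwrite(f"pics/{n}0.png",im[:,:,::-1])
    c=optics.calibration(n); print(n,c["fx"],c["fy"],c["cx"],c["cy"],c["T"])
    for q in("chrome_cap_top","orange_coupling_top","brass_banjo_top"):
        print(q,[(r["location"],round(r["confidence"],2)) for r in finder.pinpoint(q,n)][:4])
print(telemetry.get_state())
E
```

```text
scene 472.52470612969813 472.52470612969813 314.7499096588567 200.6870580622395 [[-0.21861774  0.81020235 -0.54385517  1.0741586 ]
 [ 0.97568009  0.1906052  -0.10824977  0.12414977]
 [ 0.0159574  -0.55429398 -0.83216798  0.96762188]
 [ 0.          0.          0.          1.        ]]
chrome_cap_top [([158.0, 211.6], 0.58)]
orange_coupling_top [([192.5, 397.0], 0.63)]
brass_banjo_top [([244.4, 289.4], 0.9), ([217.3, 214.7], 0.88), ([176.2, 284.8], 0.73)]
top 439.25714963171055 439.25714963171055 326.4902071470407 195.2811584714954 [[ 0.002467   -0.99788318  0.06498512  0.48513466]
 [-0.99988394 -0.00148453  0.01516237 -0.00371601]
 [-0.0150338  -0.06501498 -0.99777103  1.01093617]
 [ 0.          0.          0.          1.        ]]
chrome_cap_top [([244.0, 450.6], 0.77)]
orange_coupling_top [([244.3, 240.7], 0.83)]
brass_banjo_top [([143.2, 337.4], 0.74), ([225.4, 365.6], 0.72), ([156.6, 423.4], 0.61)]
{'t': 0.4, 'q': array([-9.76901479e-01,  3.58711382e-01,  1.17688299e-02, -4.53976754e-05,
       -1.22408499e+00, -2.88107512e-01]), 'qd': array([-0.00083306, -0.00078123,  0.000907  ,  0.00160163,  0.00039742,
        0.00066839]), 'joint_efforts': array([ 1.35110577e-04, -5.81672859e+01,  2.92922115e+01,  6.99352339e+00,
        1.07970403e-02, -8.21191725e-05]), 'eef_pos': array([ 0.20317928, -0.64364585,  0.40452379]), 'ee_rot': array([0.10552106, 1.5705612 , 1.98208929]), 'force': array([ 0.37610818, -0.33651164, -1.11375574]), 'moment': array([0.00326674, 0.0309309 , 0.02863993]), 'width': 0.08759717547758507}
```

View pics/scene0.png

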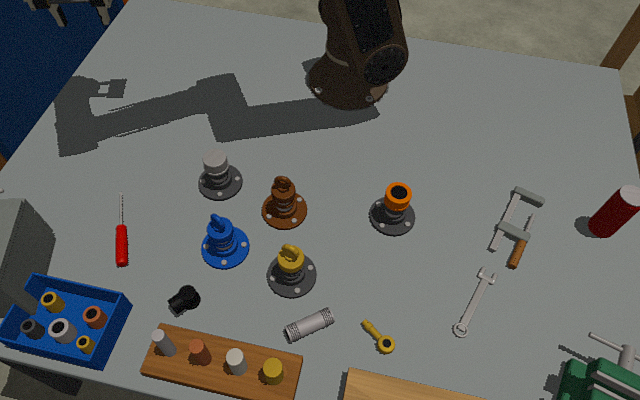

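View pics/top0.png

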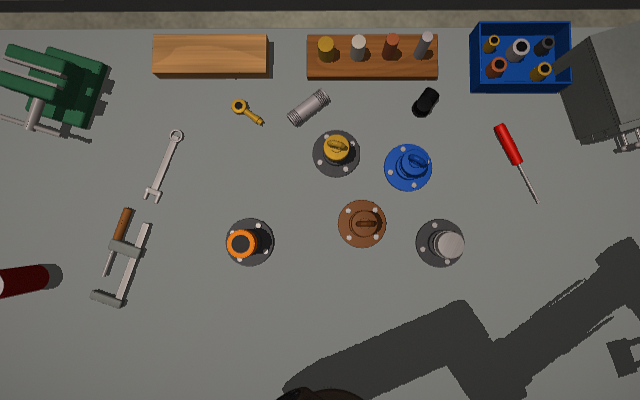

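The scene view shows the chrome cap at (215,157), the orange coupling at (397,190) and the brass banjo at (290,250). Blue (220,225) and brown (284,190) are decoys. Other things that could be mistaken for the targets are the grey and orange plugs on the wooden rack (235,360; 200,350), the tray parts (62,330; 95,315) and the loose pipe (310,325). In the top view chrome is at (450,244), orange at (241,244), brass at (337,148), brown at (362,223) and blue at (410,165).

```bash
cat > h.py <<'E'
import numpy as np
from station import optics
def ray(n,rc):
    c=optics.calibration(n);T=np.array(c["T"])
    d=T[:3,:3]@np.array([(rc[1]-c["cx"])/c["fx"],(rc[0]-c["cy"])/c["fy"],1]);return T[:3,3],d
def atz(n,rc,z):
    o,d=ray(n,rc);return o+d*(z-o[2])/d[2]
def tri(a,b):
    o1,d1=ray("scene",a);o2,d2=ray("top",b)
    s=np.linalg.lstsq(np.c_[d1,-d2],o2-o1,rcond=None)[0]
    p,q=o1+s[0]*d1,o2+s[1]*d2;return (p+q)/2,np.linalg.norm(p-q)
E
python3 - <<'E'
from h import *
import cv2
print(tri((158,211.6),(244,450.6)),atz("scene",(158,211.6),.104),atz("top",(244,450.6),.104))
print(tri((192.5,397),(244.3,240.7)),atz("scene",(192.5,397),.104),atz("top",(244.3,240.7),.104))
print("brass",tri((244.4,289.4),(143.2,337.4)));print("brown",tri((176.2,284.8),(220,365)))
s=cv2.imread("pics/scene0.png");t=cv2.imread("pics/top0.png")
a=[cv2.resize(x,(400,300),interpolation=cv2.INTER_CUBIC) for x in (s[135:210,165:265],s[165:240,345:445],t[205:280,400:500],t[205:280,195:295])]
cv2.imwrite("pics/crop.png",np.vstack([np.hstack(a[:2]),np.hstack(a[2:])]))
E
```

```text
(array([ 0.44499026, -0.2474957 ,  0.09964012]), np.float64(0.004419104759370796)) [ 0.44827397 -0.24792965  0.104     ] [ 0.44470031 -0.24411552  0.104     ]
(array([0.44268844, 0.18670844, 0.09937973]), np.float64(0.0017149321970571835)) [0.44634571 0.18554576 0.104     ] [0.44272849 0.18659812 0.104     ]
brass (array([ 0.64621556, -0.01090937,  0.13943516]), np.float64(0.002379588731497777))
brown (array([ 0.49218468, -0.06266236,  0.14834965]), np.float64(0.007112488251180973))
```

View pics/crop.png

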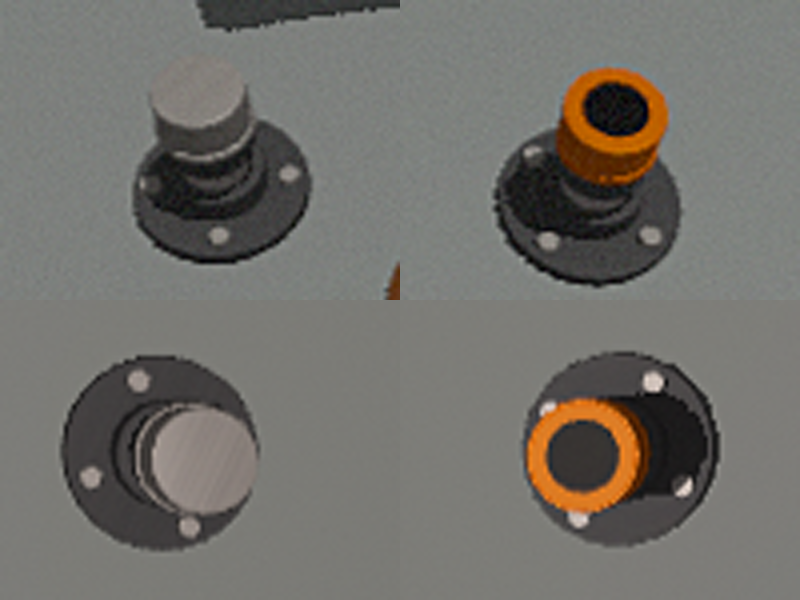

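The crops confirm both choices: a plain chrome cap, and an orange coupling with a black plug. Bare nipple shows under each. Next I work out the move in tool axes.

```bash
cat >> h.py <<'E'
from station import telemetry
from scipy.spatial.transform import Rotation as Ro
CH=np.array([.446,-.246]);OR=np.array([.444,.186])
def go(p,tipz):
    s=telemetry.get_state();R=Ro.from_euler("xyz",s["ee_rot"]).as_matrix()
    d=R.T@(np.r_[p,tipz+.178]-s["eef_pos"])/.025
    print("tip",s["eef_pos"]-[0,0,.178],"R",R.round(2).tolist(),"\nunits",d.round(2),"F",s["force"].round(1),"w",s["width"],"t",s["t"])
E
python3 -c "
from h import *
go(CH,.15);go(OR,.2)"
```

```text
tip [ 0.20317928 -0.64364585  0.22652379] R [[-0.0, -0.95, -0.3], [0.0, -0.3, 0.95], [-1.0, 0.0, 0.0]] 
units [  3.06 -14.05  12.24] F [ 0.4 -0.3 -1.1] w 0.08759717547758507 t 0.4
tip [ 0.20317928 -0.64364585  0.22652379] R [[-0.0, -0.95, -0.3], [0.0, -0.3, 0.95], [-1.0, 0.0, 0.0]] 
units [  1.07 -19.18  28.75] F [ 0.4 -0.3 -1.1] w 0.08759717547758507 t 0.4
```

Request:
play_rows([
  {"gripper": 0, "ty": -0.78, "tz": 0.68},
  {"gripper": 0, "ty": -0.78, "tz": 0.68},
  {"gripper": 0, "ty": -0.78, "tz": 0.68},
  {"gripper": 0, "ty": -0.78, "tz": 0.68},
  {"gripper": 0, "ty": -0.78, "tz": 0.68},
  {"gripper": 0, "ty": -0.78, "tz": 0.68},
  {"gripper": 0, "ty": -0.78, "tz": 0.68},
  {"gripper": 0, "ty": -0.78, "tz": 0.68},
  {"gripper": 0, "ty": -0.78, "tz": 0.68},
  {"gripper": 0, "ty": -0.78, "tz": 0.68},
  {"gripper": 0, "ty": -0.78, "tz": 0.68},
  {"gripper": 0, "ty": -0.78, "tz": 0.68},
  {"gripper": 0, "ty": -0.78, "tz": 0.68},
  {"gripper": 0, "ty": -0.78, "tz": 0.68},
  {"gripper": 0, "ty": -0.78, "tz": 0.68},
  {"gripper": 0, "ty": -0.78, "tz": 0.68},
  {"gripper": 0, "ty": -0.78, "tz": 0.68},
  {"gripper": 0, "ty": -0.78, "tz": 0.68},
  {"gripper": 0},
  {"gripper": 0},
])

```text
invalid input
```

```bash
python3 -c "
from h import *
import cv2
cv2.imwrite('pics/s1.png',optics.grab_frame('scene')[:,:,::-1])
go(CH,.092);go(OR,.2)"
```

```text
tip [ 0.20318443 -0.64366208  0.22660611] R [[-0.0, -0.95, -0.3], [0.0, -0.3, 0.95], [-1.0, -0.0, 0.0]] 
units [  5.39 -14.05  12.24] F [-0.9  0.4 -0.6] w 0.08741559020695766 t 0.45
tip [ 0.20318443 -0.64366208  0.22660611] R [[-0.0, -0.95, -0.3], [0.0, -0.3, 0.95], [-1.0, -0.0, 0.0]] 
units [  1.07 -19.18  28.75] F [-0.9  0.4 -0.6] w 0.08741559020695766 t 0.45
```

View pics/s1.png

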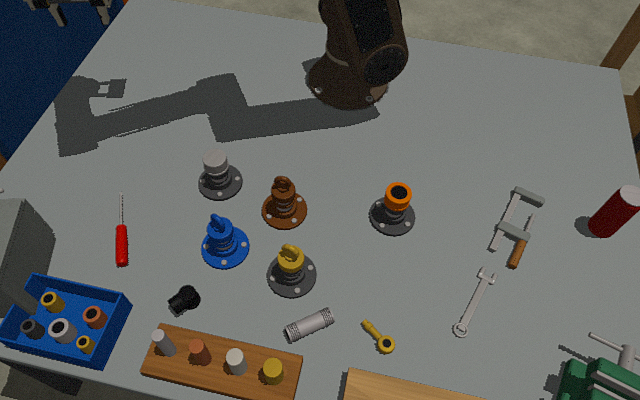

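The call was refused and nothing moved. I assume each row needs every key, so I'll send full rows.

Request:
play_rows([
  {"gripper": 0, "tx": 0, "ty": -0.78, "tz": 0.68, "ax": 0, "ay": 0, "az": 0},
  {"gripper": 0, "tx": 0, "ty": -0.78, "tz": 0.68, "ax": 0, "ay": 0, "az": 0},
], newtons=20)

```text
t: 0.62
eef_pos: [0.2298, -0.5996, 0.4039]
ee_rot: [0.411, 1.57, 2.285]
force: [0.7, 0.7, 0.1]
width: 0.0796
```

Request:
play_rows([
  {"gripper": 0, "tx": 0, "ty": -0.78, "tz": 0.68, "ax": 0, "ay": 0, "az": 0},
  {"gripper": 0, "tx": 0, "ty": -0.78, "tz": 0.68, "ax": 0, "ay": 0, "az": 0},
  {"gripper": 0, "tx": 0, "ty": -0.78, "tz": 0.68, "ax": 0, "ay": 0, "az": 0},
  {"gripper": 0, "tx": 0, "ty": -0.78, "tz": 0.68, "ax": 0, "ay": 0, "az": 0},
  {"gripper": 0, "tx": 0, "ty": -0.78, "tz": 0.68, "ax": 0, "ay": 0, "az": 0},
  {"gripper": 0, "tx": 0, "ty": -0.78, "tz": 0.68, "ax": 0, "ay": 0, "az": 0},
  {"gripper": 0, "tx": 0, "ty": -0.78, "tz": 0.68, "ax": 0, "ay": 0, "az": 0},
  {"gripper": 0, "tx": 0, "ty": -0.78, "tz": 0.68, "ax": 0, "ay": 0, "az": 0},
  {"gripper": 0, "tx": 0, "ty": -0.78, "tz": 0.68, "ax": 0, "ay": 0, "az": 0},
  {"gripper": 0, "tx": 0, "ty": -0.78, "tz": 0.68, "ax": 0, "ay": 0, "az": 0},
  {"gripper": 0, "tx": 0, "ty": -0.78, "tz": 0.68, "ax": 0, "ay": 0, "az": 0},
  {"gripper": 0, "tx": 0, "ty": -0.78, "tz": 0.68, "ax": 0, "ay": 0, "az": 0},
  {"gripper": 0, "tx": 0, "ty": -0.78, "tz": 0.68, "ax": 0, "ay": 0, "az": 0},
  {"gripper": 0, "tx": 0, "ty": -0.78, "tz": 0.68, "ax": 0, "ay": 0, "az": 0},
  {"gripper": 0, "tx": 0, "ty": -0.78, "tz": 0.68, "ax": 0, "ay": 0, "az": 0},
  {"gripper": 0, "tx": 0, "ty": -0.78, "tz": 0.68, "ax": 0, "ay": 0, "az": 0},
  {"gripper": 0, "tx": 0, "ty": 0, "tz": 0, "ax": 0, "ay": 0, "az": 0},
], newtons=20)

```text
t: 2.03
eef_pos: [0.4475, -0.2437, 0.405]
ee_rot: [-1.774, 1.569, 0.105]
force: [-0.8, -0.4, -0.1]
width: 0.0005
```

```bash
python3 -c "
from h import *
import cv2
cv2.imwrite('pics/s2.png',optics.grab_frame('scene')[:,:,::-1])
go(CH,.092);go(OR,.2)"
```

```text
tip [ 0.44668214 -0.2446811   0.22688904] R [[0.0, -0.95, -0.3], [0.0, -0.3, 0.95], [-1.0, -0.0, -0.0]] 
units [ 5.4   0.05 -0.04] F [ 0.7 -0.6  0.3] w 0.000625323654126772 t 2.0833
tip [ 0.44668214 -0.2446811   0.22688904] R [[0.0, -0.95, -0.3], [0.0, -0.3, 0.95], [-1.0, -0.0, -0.0]] 
units [ 1.08 -5.13 16.45] F [ 0.7 -0.6  0.3] w 0.000625323654126772 t 2.0833
```

View pics/s2.png

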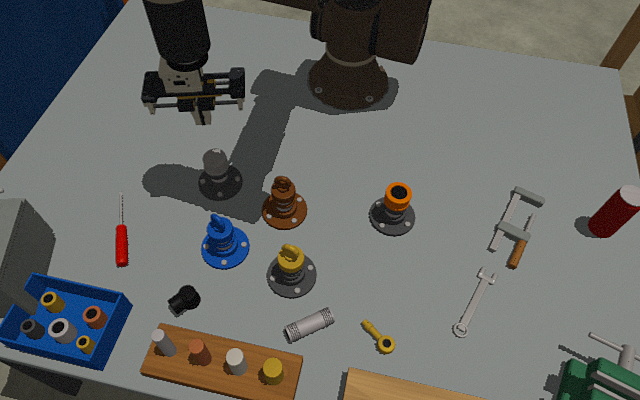

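The closed tip is at pixel (203,122), above the cap at (215,155). I'll go down quickly to about 17 mm above the home height, then slowly.

Request:
play_rows([
  {"gripper": 0, "tx": 0.9, "ty": 0, "tz": 0, "ax": 0, "ay": 0, "az": 0},
  {"gripper": 0, "tx": 0.9, "ty": 0, "tz": 0, "ax": 0, "ay": 0, "az": 0},
  {"gripper": 0, "tx": 0.9, "ty": 0, "tz": 0, "ax": 0, "ay": 0, "az": 0},
  {"gripper": 0, "tx": 0.9, "ty": 0, "tz": 0, "ax": 0, "ay": 0, "az": 0},
  {"gripper": 0, "tx": 0.6, "ty": 0, "tz": 0, "ax": 0, "ay": 0, "az": 0},
  {"gripper": 0, "tx": 0.3, "ty": 0, "tz": 0, "ax": 0, "ay": 0, "az": 0},
  {"gripper": 0, "tx": 0.1, "ty": 0, "tz": 0, "ax": 0, "ay": 0, "az": 0},
  {"gripper": 0, "tx": 0.1, "ty": 0, "tz": 0, "ax": 0, "ay": 0, "az": 0},
  {"gripper": 0, "tx": 0.1, "ty": 0, "tz": 0, "ax": 0, "ay": 0, "az": 0},
  {"gripper": 0, "tx": 0.1, "ty": 0, "tz": 0, "ax": 0, "ay": 0, "az": 0},
])

```text
t: 2.92
eef_pos: [0.4461, -0.2464, 0.2829]
ee_rot: [-2.078, 1.569, -0.201]
force: [0.1, 0.0, 0.1]
width: 0.0005
```

Request:
play_rows([
  {"gripper": 0, "tx": 0.1, "ty": 0, "tz": 0, "ax": 0, "ay": 0, "az": 0},
  {"gripper": 0, "tx": 0.1, "ty": 0, "tz": 0, "ax": 0, "ay": 0, "az": 0},
  {"gripper": 0, "tx": 0.08, "ty": 0, "tz": 0, "ax": 0, "ay": 0, "az": 0},
  {"gripper": 0, "tx": 0.0, "ty": 0, "tz": 0, "ax": 0, "ay": 0, "az": 0},
])

```text
t: 3.25
eef_pos: [0.4461, -0.2463, 0.2759]
ee_rot: [-2.236, 1.569, -0.359]
force: [-0.9, -0.5, 2.0]
width: 0.0008
```

Request:
play_rows([
  {"gripper": 0, "tx": 0.06, "ty": 0, "tz": 0, "ax": 0, "ay": 0, "az": 0},
  {"gripper": 0, "tx": 0.06, "ty": 0, "tz": 0, "ax": 0, "ay": 0, "az": 0},
  {"gripper": 0, "tx": 0.06, "ty": 0, "tz": 0, "ax": 0, "ay": 0, "az": 0},
])

```text
t: 3.5
eef_pos: [0.4461, -0.2463, 0.2717]
ee_rot: [-2.271, 1.569, -0.394]
force: [-0.7, 1.7, 7.6]
width: 0.0007
```

Request:
play_rows([
  {"gripper": 0, "tx": 0.04, "ty": 0, "tz": 0, "ax": 0, "ay": 0, "az": 0},
  {"gripper": 0, "tx": 0.04, "ty": 0, "tz": 0, "ax": 0, "ay": 0, "az": 0},
  {"gripper": 0, "tx": 0, "ty": 0, "tz": 0, "ax": 0, "ay": 0, "az": 0},
])

```text
t: 3.75
eef_pos: [0.4461, -0.2463, 0.2703]
ee_rot: [-2.35, 1.569, -0.473]
force: [-4.3, 2.5, 13.5]
width: -0.0
```

Request:
play_rows([
  {"gripper": 0, "tx": 0.06, "ty": 0, "tz": 0, "ax": 0, "ay": 0, "az": 0},
  {"gripper": 0, "tx": 0, "ty": 0, "tz": 0, "ax": 0, "ay": 0, "az": 0},
  {"gripper": 0, "tx": 0, "ty": 0, "tz": 0, "ax": 0, "ay": 0, "az": 0},
])

```text
t: 4.0
eef_pos: [0.4461, -0.2463, 0.2701]
ee_rot: [-2.381, 1.568, -0.503]
force: [-7.4, 6.3, 27.0]
width: 0.0003
```

The tip stopped at 92.1 mm while the force rose to 27 N, so the chrome cap is home. Next I rise, then cross to the orange coupling.

Request:
play_rows([
  {"gripper": 0, "tx": -0.1, "ty": 0, "tz": 0, "ax": 0, "ay": 0, "az": 0},
  {"gripper": 0, "tx": -0.4, "ty": 0, "tz": 0, "ax": 0, "ay": 0, "az": 0},
  {"gripper": 0, "tx": -1, "ty": 0, "tz": 0, "ax": 0, "ay": 0, "az": 0},
  {"gripper": 0, "tx": -1, "ty": 0, "tz": 0, "ax": 0, "ay": 0, "az": 0},
  {"gripper": 0, "tx": -1, "ty": 0, "tz": 0, "ax": 0, "ay": 0, "az": 0},
  {"gripper": 0, "tx": -1, "ty": 0, "tz": 0, "ax": 0, "ay": 0, "az": 0},
  {"gripper": 0, "tx": -0.9, "ty": 0, "tz": 0, "ax": 0, "ay": 0, "az": 0},
  {"gripper": 0, "tx": 0, "ty": 0, "tz": 0, "ax": 0, "ay": 0, "az": 0},
])

```text
t: 4.67
eef_pos: [0.4467, -0.2466, 0.4077]
ee_rot: [-2.196, 1.563, -0.319]
force: [1.2, -0.9, 0.9]
width: 0.0006
```

```bash
python3 -c "
from h import *
go(OR,.227)"
```

```text
tip [ 0.44673597 -0.24662243  0.22965164] R [[0.01, -0.95, -0.3], [-0.0, -0.3, 0.95], [-1.0, -0.01, -0.0]] 
units [ 0.06 -5.12 16.53] F [ 1.2 -0.9  0.9] w 0.0006211692736475971 t 4.6667
```

Request:
play_rows([
  {"gripper": 0, "tx": 0, "ty": -0.285, "tz": 0.92, "ax": 0, "ay": 0, "az": 0},
  {"gripper": 0, "tx": 0, "ty": -0.285, "tz": 0.92, "ax": 0, "ay": 0, "az": 0},
  {"gripper": 0, "tx": 0, "ty": -0.285, "tz": 0.92, "ax": 0, "ay": 0, "az": 0},
  {"gripper": 0, "tx": 0, "ty": -0.285, "tz": 0.92, "ax": 0, "ay": 0, "az": 0},
  {"gripper": 0, "tx": 0, "ty": -0.285, "tz": 0.92, "ax": 0, "ay": 0, "az": 0},
  {"gripper": 0, "tx": 0, "ty": -0.285, "tz": 0.92, "ax": 0, "ay": 0, "az": 0},
  {"gripper": 0, "tx": 0, "ty": -0.285, "tz": 0.92, "ax": 0, "ay": 0, "az": 0},
  {"gripper": 0, "tx": 0, "ty": -0.285, "tz": 0.92, "ax": 0, "ay": 0, "az": 0},
  {"gripper": 0, "tx": 0, "ty": -0.285, "tz": 0.92, "ax": 0, "ay": 0, "az": 0},
  {"gripper": 0, "tx": 0, "ty": -0.285, "tz": 0.92, "ax": 0, "ay": 0, "az": 0},
  {"gripper": 0, "tx": 0, "ty": -0.285, "tz": 0.92, "ax": 0, "ay": 0, "az": 0},
  {"gripper": 0, "tx": 0, "ty": -0.285, "tz": 0.92, "ax": 0, "ay": 0, "az": 0},
  {"gripper": 0, "tx": 0, "ty": -0.285, "tz": 0.92, "ax": 0, "ay": 0, "az": 0},
  {"gripper": 0, "tx": 0, "ty": -0.285, "tz": 0.92, "ax": 0, "ay": 0, "az": 0},
  {"gripper": 0, "tx": 0, "ty": -0.285, "tz": 0.92, "ax": 0, "ay": 0, "az": 0},
  {"gripper": 0, "tx": 0, "ty": -0.285, "tz": 0.92, "ax": 0, "ay": 0, "az": 0},
  {"gripper": 0, "tx": 0, "ty": -0.285, "tz": 0.92, "ax": 0, "ay": 0, "az": 0},
  {"gripper": 0, "tx": 0, "ty": -0.285, "tz": 0.92, "ax": 0, "ay": 0, "az": 0},
  {"gripper": 0, "tx": 0, "ty": 0, "tz": 0, "ax": 0, "ay": 0, "az": 0},
  {"gripper": 0, "tx": 0, "ty": 0, "tz": 0, "ax": 0, "ay": 0, "az": 0},
])

```text
t: 6.33
eef_pos: [0.4433, 0.1882, 0.4021]
ee_rot: [1.91, 1.57, -2.495]
force: [-0.6, -0.9, 0.2]
width: 0.0003
```

```bash
python3 -c "
from h import *
import cv2
cv2.imwrite('pics/s3.png',optics.grab_frame('scene')[:,:,::-1])
go(OR,.092)"
```

```text
tip [0.4432202  0.18740969 0.22403323] R [[-0.0, -0.95, -0.3], [-0.0, -0.3, 0.95], [-1.0, 0.0, -0.0]] 
units [ 5.28 -0.02 -0.06] F [-0.6 -0.4  0.7] w 0.0006412480033882854 t 6.3833
```

View pics/s3.png

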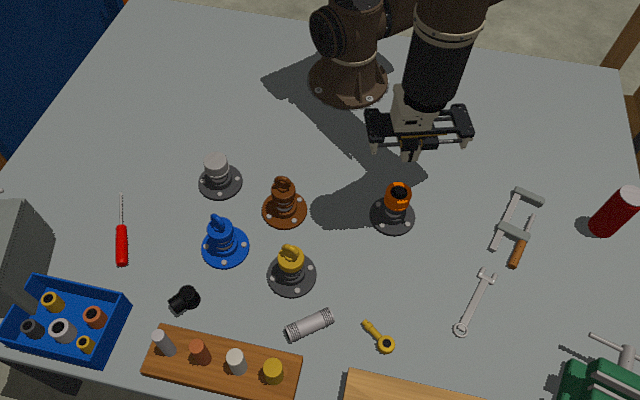

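The tip at (410,158) is above the orange coupling (397,192). The chrome cap sits lower, and the banjo is unchanged.

Request:
play_rows([
  {"gripper": 0, "tx": 0.9, "ty": 0, "tz": 0, "ax": 0, "ay": 0, "az": 0},
  {"gripper": 0, "tx": 0.9, "ty": 0, "tz": 0, "ax": 0, "ay": 0, "az": 0},
  {"gripper": 0, "tx": 0.9, "ty": 0, "tz": 0, "ax": 0, "ay": 0, "az": 0},
  {"gripper": 0, "tx": 0.9, "ty": 0, "tz": 0, "ax": 0, "ay": 0, "az": 0},
  {"gripper": 0, "tx": 0.5, "ty": 0, "tz": 0, "ax": 0, "ay": 0, "az": 0},
  {"gripper": 0, "tx": 0.3, "ty": 0, "tz": 0, "ax": 0, "ay": 0, "az": 0},
  {"gripper": 0, "tx": 0.1, "ty": 0, "tz": 0, "ax": 0, "ay": 0, "az": 0},
  {"gripper": 0, "tx": 0.1, "ty": 0, "tz": 0, "ax": 0, "ay": 0, "az": 0},
  {"gripper": 0, "tx": 0.1, "ty": 0, "tz": 0, "ax": 0, "ay": 0, "az": 0},
  {"gripper": 0, "tx": 0.1, "ty": 0, "tz": 0, "ax": 0, "ay": 0, "az": 0},
  {"gripper": 0, "tx": 0.1, "ty": 0, "tz": 0, "ax": 0, "ay": 0, "az": 0},
  {"gripper": 0, "tx": 0.1, "ty": 0, "tz": 0, "ax": 0, "ay": 0, "az": 0},
  {"gripper": 0, "tx": 0.08, "ty": 0, "tz": 0, "ax": 0, "ay": 0, "az": 0},
  {"gripper": 0, "tx": 0.06, "ty": 0, "tz": 0, "ax": 0, "ay": 0, "az": 0},
  {"gripper": 0, "tx": 0, "ty": 0, "tz": 0, "ax": 0, "ay": 0, "az": 0},
])

```text
t: 7.63
eef_pos: [0.4437, 0.1874, 0.2745]
ee_rot: [-1.347, 1.569, 0.53]
force: [-0.3, -1.1, 3.1]
width: 0.0006
```

Request:
play_rows([
  {"gripper": 0, "tx": 0.06, "ty": 0, "tz": 0, "ax": 0, "ay": 0, "az": 0},
  {"gripper": 0, "tx": 0.06, "ty": 0, "tz": 0, "ax": 0, "ay": 0, "az": 0},
  {"gripper": 0, "tx": 0.06, "ty": 0, "tz": 0, "ax": 0, "ay": 0, "az": 0},
  {"gripper": 0, "tx": 0, "ty": 0, "tz": 0, "ax": 0, "ay": 0, "az": 0},
])

```text
t: 7.97
eef_pos: [0.4437, 0.1874, 0.2703]
ee_rot: [-1.398, 1.569, 0.479]
force: [-1.8, -1.0, 8.2]
width: 0.0004
```

Request:
play_rows([
  {"gripper": 0, "tx": 0.06, "ty": 0, "tz": 0, "ax": 0, "ay": 0, "az": 0},
  {"gripper": 0, "tx": 0.03, "ty": 0, "tz": 0, "ax": 0, "ay": 0, "az": 0},
  {"gripper": 0, "tx": 0, "ty": 0, "tz": 0, "ax": 0, "ay": 0, "az": 0},
  {"gripper": 0, "tx": 0, "ty": 0, "tz": 0, "ax": 0, "ay": 0, "az": 0},
])

```text
t: 8.3
eef_pos: [0.4437, 0.1874, 0.2701]
ee_rot: [-1.499, 1.568, 0.379]
force: [-10.7, -2.8, 32.3]
width: 0.0004
```

The tip stopped at 92.1 mm with 32 N, so the orange coupling is home. Drawing back.

Request:
play_rows([
  {"gripper": 0, "tx": -0.15, "ty": 0, "tz": 0, "ax": 0, "ay": 0, "az": 0},
  {"gripper": 0, "tx": -0.4, "ty": 0, "tz": 0, "ax": 0, "ay": 0, "az": 0},
  {"gripper": 0, "tx": -1, "ty": 0, "tz": 0, "ax": 0, "ay": 0, "az": 0},
  {"gripper": 0, "tx": -1, "ty": 0, "tz": 0, "ax": 0, "ay": 0, "az": 0},
  {"gripper": 0, "tx": -1, "ty": 0, "tz": 0, "ax": 0, "ay": 0, "az": 0},
  {"gripper": 0, "tx": -1, "ty": 0, "tz": 0, "ax": 0, "ay": 0, "az": 0},
  {"gripper": 0, "tx": -0.9, "ty": 0, "tz": 0, "ax": 0, "ay": 0, "az": 0},
  {"gripper": 0, "tx": 0, "ty": 0, "tz": 0, "ax": 0, "ay": 0, "az": 0},
  {"gripper": 0, "tx": 0, "ty": 0, "tz": 0, "ax": 0, "ay": 0, "az": 0},
])

```text
t: 9.05
eef_pos: [0.4435, 0.1874, 0.4047]
ee_rot: [-1.054, 1.567, 0.822]
force: [0.6, -0.1, -0.7]
width: 0.0002
```

Run:
```python
from h import *
import cv2
s=optics.grab_frame('scene')[:,:,::-1]; s0=cv2.imread("pics/scene0.png")
B=[(165,135),(345,165),(240,225)]
f=lambda im:np.hstack([cv2.resize(im[y:y+75,x:x+100],(266,200),interpolation=cv2.INTER_CUBIC) for x,y in B])
cv2.imwrite("pics/end.png",np.vstack([f(s0),f(s)]))
go(OR,.2)
```

```text
tip [0.44322814 0.18712145 0.22535417] R [[0.0, -0.95, -0.3], [0.0, -0.3, 0.95], [-1.0, -0.0, 0.0]] 
units [ 1.01 -0.02 -0.05] F [-0.4  0.3  0.8] w 0.0005081135880928163 t 9.1
```

View pics/end.png

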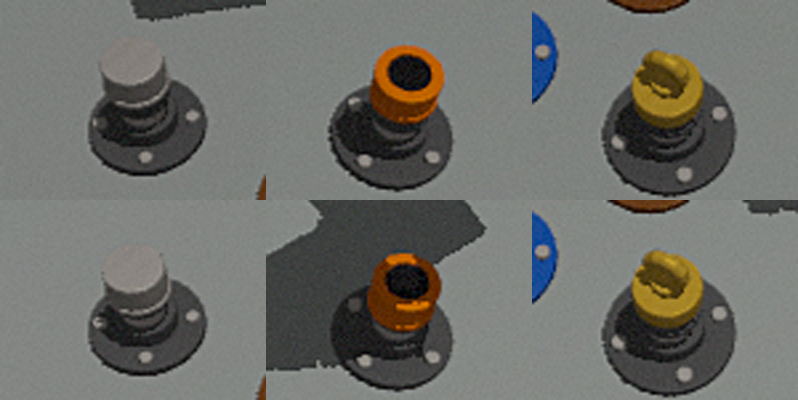

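```bash
python3 -c "
from station import job_done
print(job_done())"
```

```text
the job is handed in; nothing more can be done
None
```

I pressed the chrome cap and then the orange coupling home with the closed fingertips, drew back, and handed the job in at about 9 s. The brass banjo was never touched.

- **Fully home:** on each fitting the fingertips stopped dead at 92.1 mm above the worktop. The force there rose to 27 N on the chrome cap and 32 N on the orange coupling, well above the 5–10 N it takes to slide them.
- **Last picture:** compared with the first, both fittings sit lower, by roughly the amount expected, and the banjo is unchanged. The tip was then about 225 mm up and the force was near zero.
- **Disagreements:**
  - The first move call was refused, I assume because its rows left out unused keys. Nothing moved, and full rows worked.
  - Triangulating the fittings' tops from the two cameras gave about 99.5 mm, slightly below the stated 102–106 mm. The position rays missed each other by 2–4 mm. Neither mattered for pressing on a 56 mm top.

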